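# Fetch a filter plug from a deep pocket with sprung tongs and bed it in a test port

## Task

Take the sprung tongs out of their stand, reach gently down into the narrow pocket of the aluminium block with them, squeeze them shut on the brass filter plug and lift it out; leave the blue plug in its pocket. Still holding it with the tongs, put the plug foot first into the bore of the grey test port, feel for the sprung stop inside it and press the plug down on that with a steady 4 to 9 N, held still for half a second (over 12 N spoils the filter). Then let go of the plug and leave it standing in the bore, hang the tongs upright in their stand again, never touch the brass plug with the bare fingers, and do not disturb the blue plug, the marker pen or the jar.

Things in the scene. Friction and masses are not known exactly. Their poses are not given: they have to be found in the camera images.
- tongs: Sprung parallel-action tongs, orange grip blocks, 100 g, 109 mm tall, upright in the stand at the start. Origin: midway between the two jaw tips; z up along the tongs, y the way the jaws open and close. The two steel jaws, each 10 mm wide (x), 4 mm thick (y), reach from z = 0 up to the grip blocks at z = 65; relaxed, the gap between them is 24 mm, their outer width 32 mm.
- tongs_grip (a point): Point midway between the two orange grip blocks, 85 mm above the jaw tips (z = 85 of the tongs). The blocks are 22 mm wide (x), reach from z = 65 to 105, and their flat outer faces, to be squeezed along y, are 56 mm apart when relaxed. Between them a black housing to z = 104. Squeezed to about 50 mm the tongs can be carried with the jaws still 18 mm apart; at 44 mm they grip a 12 mm head.
- jaw_a (a joint): How far one jaw with its grip block has moved inward, m: 0 relaxed, 0.0075 at the stop; the other jaw always moves equally. Each block pushes outward with about 3 N relaxed and 0.9 N more per mm. On the inside of each jaw a ledge, 3 mm deep, 11 to 15 mm above the tip: shut on a 12 mm head no more than 10 mm deep, it lies over the head's top and can push it down.
- tongs_stand: Grey plastic stand of the tongs, fixed: foot 84 x 94 x 6 mm, block 56 (x) x 66 (y) mm, top 70 mm above the worktop; in its middle an upright well 19 (x) x 39 (y) mm, 64 mm deep. Origin: centre of the underside; z up. The tongs hang with their y along the stand's y, grip blocks resting on the stand's top, jaw tips 5 mm above the worktop.
- block: Aluminium storage block, fixed: 44 (x) x 116 (y) x 84 mm high. Origin: centre of the underside; z up. Two upright pockets, 17 (x) x 39 (y) mm, 72 mm deep, at y = +30 and -30 mm; in the middle of each floor a square recess, 16.5 mm wide, 8 mm deep, holds a plug's foot, 4 mm above the worktop, so its top is 36 mm below the mouth. Either pocket may hold the brass plug.
- filter_plug: Brass filter plug, about 25 g, 44 mm tall. Origin: centre of its underside; z up. Round body 14 mm in diameter from z = 0 to 32, with bevelled foot and black ring; square head 12 x 12 mm from z = 32 to 44. It starts upright in one pocket, the sides of its head within about 0.1 rad of the block's axes.
- blank_plug: Blue plastic blanking plug of the same shape as the brass one, loose in the other pocket; it stays there.
- port: Grey test port, fixed: block 50 x 50 mm on a steel foot 86 x 66 mm, top 50 mm above the worktop, a small brass fitting on its +x side 22 mm up. Origin: centre of its underside; z up. The upright bore is in the middle of its top.
- bore_mouth (a point): Centre of the bore's mouth in the port's top; z up. The bore is round, 16.5 mm in diameter. In it a red sprung stop bears the plug; its height was set by hand and is not measured: 8 to 22 mm below the mouth, different each time. It gives 1 mm for each 10 N and springs back when let go; a plug on it keeps its head clear above the mouth.
- pen: Blue marker pen, 17 x 135 x 16 mm, loose on the worktop; bystander. Origin: centre of its underside.
- jar_white: White jar with red lid, 72 x 72 x 120 mm, loose on the worktop; bystander. Origin: centre of its underside.
Not all that is in view belongs to the job. There is more than one size of the tongs; the job needs the middle-sized. Leave any purple look-alike of the tongs_stand alone.

How it is judged (in metres and radians):
On the way, in this order (a step that is already met when the one before it is completed fails the run):
1. the brass plug, held in the tongs, is lifted clear of its pocket (z of filter_plug in the frame of block above 0.086 m and contact force between tongs and filter_plug above 1 N), for 0.2 s.
2. the tongs press the plug down in the bore with 4 to 9 N, held still (z of filter_plug in the frame of bore_mouth below -0.0055 m and horizontal distance between filter_plug and bore_mouth below 0.003 m and angle between filter_plug's own z axis and vertical below 0.12 rad and contact force between filter_plug and port between 4 and 9 N and linear speed of filter_plug below 0.003 m/s and contact force between tongs and filter_plug above 1 N), for 0.4 s.
At the end, for the whole second after the job is handed in: Brass plug in the bore: upright within 0.12 rad, within 3 mm of the axis, foot at least 5.5 mm below the mouth, free of the tongs; tongs hung in the stand: within 8 mm of its middle, at most 4 mm high, upright within 0.08 rad; both at rest; blue plug down in its pocket (z of filter_plug in the frame of bore_mouth below -0.0055 m and horizontal distance between filter_plug and bore_mouth below 0.003 m and angle between filter_plug's own z axis and vertical below 0.12 rad and linear speed of each of filter_plug, tongs below 0.02 m/s and contact force between tongs and filter_plug below 0.1 N and horizontal distance between tongs and tongs_stand below 0.008 m and z of tongs in the frame of tongs_stand below 0.009 m and angle between tongs's own z axis and vertical below 0.08 rad and z of blank_plug in the frame of block below 0.01 m); the robot touches nothing.
It fails at once if the brass plug is pressed into the port with more than 12 N (contact force between filter_plug and port above 12 N).
It fails at once if the tongs push on the storage block with more than 25 N (contact force between tongs and block above 25 N).
It fails at once if the bare fingers touch the brass plug (contact force between the fingers and filter_plug above 0.5 N).
It fails at once if the blue plug is moved more than 10 mm (distance of blank_plug from where it was at the start of the episode above 0.01 m).
It fails at once if the pen or the jar is moved more than 20 mm (distance of any of pen, jar_white from where it was at the start of the episode above 0.02 m).
It also fails if it takes over 64 s, if anything falls off the work surface, if the arm or the gripper's body presses on something with over 40 N, if the wrist force passes 120 N, or if a joint passes its speed limit or range.

## Robot

A 6-joint arm with a two-finger parallel gripper is mounted at the origin on a cart in front of the work surface, level with it; the furniture and walls round the work are solid. World frame = base frame: x ahead of the robot, y to its left, z up, the work surface at z = 0. Lengths are in mm, angles in degrees, forces in N, time in s.
With the tool pointing down it reaches from about 300 to 850 mm from the base axis. Payload 4.2 kg.
Tool frame: the origin (TCP) lies midway between the tips of the shut fingers; the grasp point (between the pads) lies 19 mm behind it (env.grasp_offset is the distance from the TCP to the grasp point, in mm); z points along the fingers, y is the line along which they close (so a half turn about z gives the same grasp; the last joint's range is limited). The gripper opens to 91 mm and grips with 3 to 60 N. Pads are 32 mm wide; open, the fingers measure 118 mm over their backs; the gripper's body (76 mm by 178 mm) begins 60 mm behind the grasp point.
Start: joints at [-70.474, 18.312, 89.639, -0, 72.044, -1.146], TCP at [202.992, -537.994, 213.976] pointing down, gripper open.
Joint ranges: [-177.97, 177.97], [-48.28, 115.42], [12.27, 149.76], [-77.06, 257.06], [2.81, 150.46], [-146.56, 146.56]. Speed limits (degrees/s): [147.25, 147.25, 180, 180, 180, 180].

## Interface

Orientations are given as [roll, pitch, yaw] about the fixed x, y, z axes, in that order (R = Rz(yaw) Ry(pitch) Rx(roll)).
In Python, from workcell import env, optics gives the robot as it stands. The module is installed in compiled form; this text tells all that it offers.
- The arm moves only by the tool send_rows, never from a script. Its argument "targets" is a list that holds one entry, the list of rows, each a list of 7 numbers: the turn, a rotation vector about the world's x, y, z scaled (see below), then the shift along the world's x, y, z scaled (see below), then the closure, from -1 (fully open) to 1 (shut). In form: [[[rx, ry, rz, x, y, z, gripper], ...]]. A call has 1 to 12 rows; each row shifts and turns the commanded pose from where the row before left it; what a row does not reach is not made up. The controller multiplies each number of a shift by 0.2 m and each number of a turn by pi/2 rad. A row lasts 1/10 s, in which the tool goes at most 50 mm and 8.59 degrees, less where a joint would pass 70% of its speed; a pose out of reach is approached as far as the arm can. A call with a number of a shift or a turn outside -1 to 1 is refused whole. A call with a gripper value outside its range is refused whole. The fingers move at their own pace and stop on an object; "grip_force" is the grip in N (left out, the last holds). Time passes only in rows, so rows that do not move let the fingers close. It gives the time, the measured TCP pose, the force, the opening and the grip force at its end, in the units of the state.
- env.state(): the state, without advancing time (a new reading comes with each control period).
- optics.grab_frame(name): name is "scene" or "top" or "wrist"; returns (picture, depth): 400x640x3 uint8, red, green, blue; 400x640 float32, mm along the optical axis (not along the pixel's ray), 0 where there is no reading.
- optics.camera_info(name): a dict with "camera_matrix" (3x3 intrinsics, pixels), "R" (3x3) and "t" (3): a world point X has camera coordinates R X + t; the wrist camera has in their place "mount" (4x4, takes a point from camera to tool coordinates, whose origin is the TCP and whose axes are the flange's). Camera axes: x right, y down, z forward; pixel columns grow to the right and rows downward; lengths in mm; the calibration is good to about 2 mm. A picture is of the moment at which its call begins: read the wrist's pose just before it. camera_info takes no time and is no camera call.
- env.job_done(): hands the job in; it is judged then, once.
Trained networks look in the newest picture that a camera, given by its name, has taken for a name from the list of things; names that differ only in an ending like _2 or _b are one class to them, and where a whole thing is asked for, a point or a joint stands for the part that bears it (a point fixed in the world has none). Each returns a list of dicts, best first, with "conf" (0 to 1); they miss things now and then, are a little off and sometimes report something else, mostly with a low value. They report only what shows in the picture. A call takes as long as a camera call. They do not tell look-alikes from the thing itself.
- optics.silhouettes(camera, name): "mask" (400x640 bool, what is visible of it) and "at" ([column, row] in pixels, amid what is visible of it).
- optics.place_of(camera, name): "at" ([column, row] in pixels: a listed point, or the origin of a listed thing).
The state is a dict: "time_s": time; "qpos": joint angles; "qvel": joint speeds; "effort": joint torques, N m; "ee_pos": TCP position; "ee_rot": TCP orientation; "force": force on the tool from outside, world axes, zero at the start; "torque": the same for the moment, N m; "gripper_width": finger opening in mm; "gripper_force": force on a finger pad.
Only numpy, scipy, OpenCV 4.12 (cv2) and the standard library are available. Lean on these libraries where they do the work, as an engineer would, in place of code of your own. Each camera call takes 0.05 s, during which the arm holds its last target. There are 200 camera calls.

## Working session

There is one attempt and no reset: what is moved stays moved. The work goes in short steps, Python scripts to look and compute and a tool call to move; the robot and the scene stay as the last step left them, time stands still between calls to the robot, and variables do not carry over. Pictures are saved under pics/ and viewed, at most 10 in all, crops included, and the job is handed in when it is done.

Besides the shell and the picture viewer there is one more tool, called after "Request:" in YAML: its name, and indented under it one key for each argument. send_rows: Moves the arm, as the interface text tells. Its arguments: {"type":"object","properties":{"targets":{"type":"array"},"grip_force":{"type":"number"}},"required":["targets"]}

```bash
mkdir -p pics; cat > h.py <<'E'
import numpy as np, cv2
from workcell import env, optics
from scipy.spatial.transform import Rotation as Ro
def cloud(cam):
    st=env.state(); rgb,d=optics.grab_frame(cam); ci=optics.camera_info(cam); K=np.array(ci['camera_matrix'])
    v,u=np.mgrid[:400,:640]
    P=np.stack([(u-K[0,2])/K[0,0]*d,(v-K[1,2])/K[1,1]*d,d],-1).reshape(-1,3)
    if 'mount' in ci:
        M=np.array(ci['mount']); P=P@M[:3,:3].T+M[:3,3]
        R=Ro.from_euler('xyz',st['ee_rot'],degrees=True).as_matrix(); P=P@R.T+np.array(st['ee_pos'])
    else:
        P=(P-np.array(ci['t']))@np.array(ci['R'])
    P=P.reshape(400,640,3); P[d==0]=np.nan
    return rgb,d,P
def save(n,rgb): cv2.imwrite('pics/'+n,rgb[:,:,::-1])
E
python3 - <<'E'
from h import *
print(env.state())
ims=[]
for c in ['scene','top']:
    rgb,d,P=cloud(c); save(c+'.png',rgb)
    for n in ['tongs','tongs_stand','block','port','pen','jar_white','filter_plug','blank_plug']:
        for r in optics.silhouettes(c,n)[:4]:
            p=P[r['mask']]; p=p[~np.isnan(p[:,0])]
            print(c,n,round(r['conf'],2),np.round(r['at']),len(p), np.round(np.percentile(p,[2,50,98],axis=0)).tolist() if len(p) else '')
E
```

```text
{'time_s': 0.0, 'qpos': array([-7.04743297e+01,  1.83525271e+01,  8.97068838e+01, -8.10733772e-04,
        7.20422845e+01, -1.14629997e+00]), 'qvel': array([-0.06004128, -0.03020675, -0.06293162, -0.09037443, -0.0209775 ,
       -0.0675084 ]), 'effort': array([-3.08599061e-03, -4.12460876e+01, -2.31976461e+01,  7.25237187e-02,
        4.57431015e-02, -1.36434001e-04]), 'ee_pos': array([ 202.81049658, -537.5107229 ,  213.10814996]), 'ee_rot': array([-1.79898310e+02, -1.26381481e-03,  2.06722198e+01]), 'force': array([ 0.29540379, -0.11061827,  0.41101762]), 'torque': array([ 0.01866921, -0.00241516,  0.06399288]), 'gripper_force': 0.0, 'gripper_width': 91.31150486346193}
scene tongs 0.73 [249. 218.] 561 [[360.0, 361.0, 3.0], [378.0, 411.0, 118.0], [612.0, 430.0, 152.0]]
scene tongs 0.62 [315. 231.] 207 [[338.0, 193.0, 3.0], [345.0, 234.0, 65.0], [427.0, 259.0, 82.0]]
scene tongs 0.6 [287. 206.] 267 [[458.0, 214.0, 3.0], [472.0, 264.0, 91.0], [666.0, 293.0, 111.0]]
scene tongs_stand 0.69 [176. 266.] 1314 [[333.0, 562.0, 4.0], [354.0, 606.0, 40.0], [402.0, 648.0, 71.0]]
scene tongs_stan
[... 998 characters left out ...]
_stand 0.81 [293. 204.] 401 [[436.0, 217.0, -1.0], [467.0, 257.0, 23.0], [526.0, 310.0, 73.0]]
top tongs_stand 0.57 [198. 228.] 613 [[336.0, 560.0, 0.0], [380.0, 597.0, 35.0], [424.0, 646.0, 73.0]]
top block 0.74 [356. 194.] 565 [[470.0, -24.0, -0.0], [502.0, 34.0, 78.0], [535.0, 93.0, 88.0]]
top port 0.73 [429. 206.] 439 [[415.0, -267.0, -1.0], [453.0, -233.0, 28.0], [497.0, -206.0, 54.0]]
top pen 0.7 [393. 162.] 159 [[586.0, -158.0, -2.0], [625.0, -113.0, 12.0], [661.0, -74.0, 18.0]]
top jar_white 0.95 [312. 159.] 417 [[590.0, 148.0, 0.0], [615.0, 183.0, 116.0], [654.0, 218.0, 124.0]]
top filter_plug 0.18 [427. 204.] 464 [[415.0, -271.0, -1.0], [455.0, -233.0, 24.0], [501.0, -205.0, 54.0]]
```

```bash
python3 - <<'E'
import cv2,numpy as np
a=cv2.imread('pics/scene.png')[130:330,130:530];b=cv2.imread('pics/top.png')[120:270,170:470]
b=cv2.resize(b,(600,300),interpolation=cv2.INTER_CUBIC);a=cv2.resize(a,(600,300))
cv2.imwrite('pics/v1.png',np.vstack([a,b]))
E
```

```text
(no output)
```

View pics/v1.png

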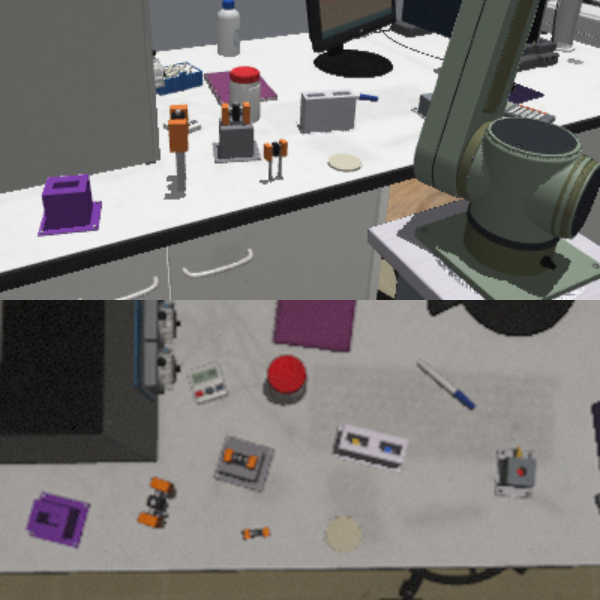

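Request:
send_rows:
  targets:
    - [[0,0,0,0.135,0.165,0.05,-1],[0,0,0,0.135,0.165,0.05,-1],[0,0,0,0.135,0.165,0.05,-1],[0,0,0,0.135,0.165,0.05,-1],[0,0,0,0.135,0.165,0.05,-1],[0,0,0,0.135,0.165,0.05,-1],[0,0,0,0.135,0.165,0.05,-1],[0,0,0,0.135,0.165,0.05,-1],[0,0,0,0.135,0.165,0.05,-1],[0,0,0,0,0,0,-1],[0,0,0,0,0,0,-1]]

```text
time_s: 2.0
ee_pos: [446.2, -240.5, 304.0]
ee_rot: [180.0, 0.0, 20.8]
force: [-0.5, -0.7, -0.6]
gripper_width: 91.3
gripper_force: 0.0
```

```bash
python3 - <<'E'
from h import *
s=env.state(); print(s['time_s'],s['ee_pos'],s['ee_rot'],s['qpos']); print(optics.camera_info('wrist'))
rgb,d,P=cloud('wrist'); save('w1.png',rgb); np.save('w1.npy',P)
for n in ['port','bore_mouth','block']:
    for f in (optics.silhouettes,optics.place_of):
        try:
            for r in f('wrist',n)[:2]:
                u,v=np.round(r['at']).astype(int); print(n,f.__name__,r['conf'],r['at'],P[v,u])
        except Exception as e: print(n,e)
E
```

```text
2.0 [ 446.20466637 -240.53983631  304.03858312] [1.79961802e+02 2.58033826e-02 2.08008996e+01] [-2.95988561e+01  9.48709906e+00  8.86970345e+01 -4.46869932e-02
  8.18028845e+01  3.96066021e+01]
{'camera_matrix': array([[283.07195164,   0.        , 322.80711888],
       [  0.        , 283.07195164, 204.42678507],
       [  0.        ,   0.        ,   1.        ]]), 'mount': array([[ 2.08450785e-04, -9.62033054e-01, -2.72932884e-01,
         7.75448298e+01],
       [ 9.99999978e-01,  1.92291165e-04,  8.59563825e-05,
         2.04748995e-01],
       [-3.02102989e-05, -2.72932896e-01,  9.62033073e-01,
        -1.68490197e+02],
       [ 0.00000000e+00,  0.00000000e+00,  0.00000000e+00,
         1.00000000e+00]])}
port call 0.58 [323.8, 165.0] [ 464.30033157 -236.00547485   48.53818489]
port call 0.97 [323.6, 167.6] [ 458.12675531 -238.43240218   34.36183146]
port call 0.41 [173.0, 73.8] [508.39564876 -14.28232886  82.25612221]
bore_mouth call 0.76 [325.1, 167.6] [ 458.60262891 -239.91717605   33.81136565]
bore_mouth call 0.67 [325.6, 172.4] [ 453.15609287 -243.6842855    32.77644535]
block call 0.79 [153.8, 66.6] [507.89667035   9.62433342  82.6535194 ]
block call 0.59 [171.5, 78.2] [503.3305905  -14.0774963   82.16594978]
```

View pics/w1.png

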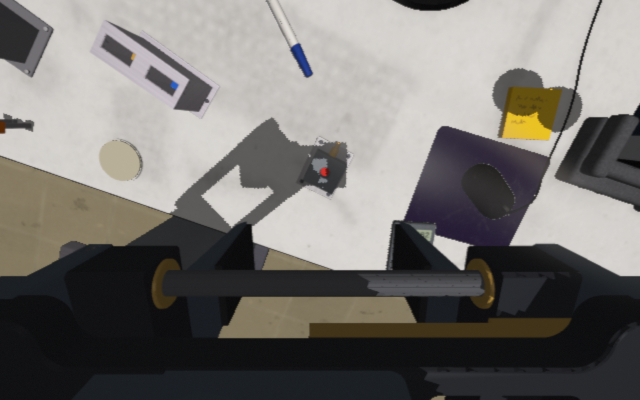

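Request:
send_rows:
  targets:
    - [[0,0,0,-0.02,0.215,0,-1],[0,0,0,-0.02,0.215,0,-1],[0,0,0,-0.02,0.215,0,-1],[0,0,0,-0.02,0.215,0,-1],[0,0,0,-0.02,0.215,0,-1],[0,0,0,-0.02,0.215,0,-1],[0,0,0,0,0,0,-1],[0,0,0,0,0,0,-1]]

```text
time_s: 3.15
ee_pos: [421.9, 17.1, 304.0]
ee_rot: [179.9, 0.0, 20.8]
force: [0.9, -0.2, 0.5]
gripper_width: 90.9
gripper_force: 0.0
```

```bash
cat >> h.py <<'E'
def rect(P,z0,z1,c,r):
    m=(P[...,2]>z0)&(P[...,2]<z1)&(np.hypot(P[...,0]-c[0],P[...,1]-c[1])<r)
    q=P[m].astype(np.float32); (cx,cy),wh,a=cv2.minAreaRect(q[:,:2].copy())
    return np.round([cx,cy,*wh,a,np.median(q[:,2]),len(q)],1),q
E
python3 - <<'E'
from h import *
P1=np.load('w1.npy'); print('port',rect(P1,44,54,(455,-238),45)[0])
s=env.state(); print(s['time_s'],s['ee_pos'],s['ee_rot'])
rgb,d,P=cloud('wrist'); save('w2.png',rgb); np.save('w2.npy',P)
print('port2',rect(P,44,54,(455,-238),45)[0])
print('block',rect(P,79,90,(502,34),75)[0]); print('stand',rect(P,65,74,(472,264),50)[0]);print('blocks',rect(P,95,120,(472,264),50)[0])
for n in ['tongs_grip','tongs','tongs_stand','block','filter_plug','blank_plug','bore_mouth']:
    for r in optics.place_of('wrist',n)[:3]:
        u,v=np.round(r['at']).astype(int); print(n,r['conf'],r['at'],P[v,u])
E
```

```text
port [ 453.7 -240.5   50.    50.    83.7   47.8 1012. ]
3.15 [421.89507081  17.07815817 304.03458655] [1.79948390e+02 1.74603337e-03 2.07722814e+01]
port2 [ 453.6 -240.1   51.4   50.    84.    47.7  926. ]
block [ 502.9   27.8  116.4   44.    75.2   81.7 2240. ]
stand [ 477.8  261.9   67.5   56.3   73.5   67.7 1405. ]
blocks [477.7 261.4  56.2  22.6  73.6 107.5 945. ]
tongs_grip 0.93 [165.1, 171.2] [354.8141976  231.40604061  71.69920237]
tongs_grip 0.79 [159.2, 72.6] [479.60958695 253.78683127  93.70090432]
tongs_grip 0.71 [1.5, 86.5] [406.77394822 389.4193498  136.15975206]
tongs 0.75 [186.4, 168.7] [352.46370824 224.05538407  21.66408289]
tongs 0.71 [184.5, 82.7] [478.45465408 232.69777073  71.92512124]
tongs 0.66 [86.0, 96.8] [4.01266250e+02 4.04941386e+02 2.97702096e-01]
tongs_stand 0.71 [186.8, 82.0] [480.92161533 230.95497099  68.34768914]
tongs_stand 0.27 [319.7, 111.9] [508.74215439  53.84657595  46.12353936]
block 0.72 [334.9, 121.6] [502.75904382  30.10841951  83.66441454]
filter_plug 0.42 [322.6, 113.9] [509.09438377  49.30659177   1.84721635]
blank_plug 0.4 [347.0, 136.1] [491.47078985   5.07509592  46.19582118]
bore_mouth 0.77 [479.6, 217.4] [ 449.32559455 -246.94898004   34.67678794]
```

View pics/w2.png

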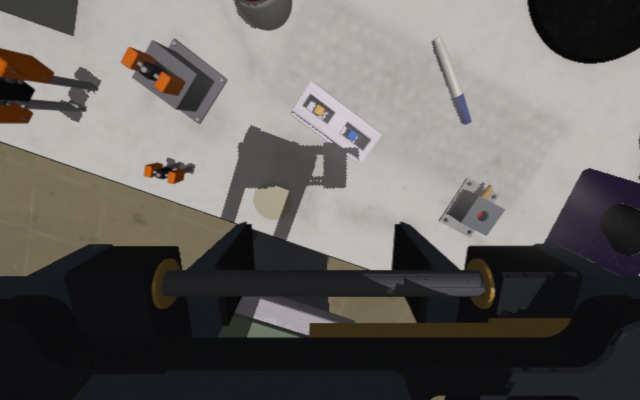

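Request:
send_rows:
  targets:
    - [[0,0,-0.0592,0.04,0.175,-0.04,-1],[0,0,-0.0592,0.04,0.175,-0.04,-1],[0,0,-0.0592,0.04,0.175,-0.04,-1],[0,0,-0.0592,0.04,0.175,-0.04,-1],[0,0,-0.0592,0.04,0.175,-0.04,-1],[0,0,-0.0592,0.04,0.175,-0.04,-1],[0,0,-0.0592,0.04,0.175,-0.04,-1],[0,0,0,0,0,0,-1],[0,0,0,0,0,0,-1]]

```text
time_s: 4.45
ee_pos: [478.0, 262.0, 247.3]
ee_rot: [179.9, 0.0, -16.5]
force: [-0.3, -0.3, -0.3]
gripper_width: 91.1
gripper_force: 0.0
```

```bash
python3 - <<'E'
from h import *
s=env.state(); print(s['time_s'],s['ee_pos'],s['ee_rot'],s['qpos'])
rgb,d,P=cloud('wrist'); save('w3.png',rgb); np.save('w3.npy',P)
print('block',rect(P,79,90,(502,34),75)[0]); print('stand',rect(P,65,74,(472,264),50)[0]);print('blocks',rect(P,95,120,(472,264),50)[0])
print('blockstop',rect(P,106,120,(472,264),50)[0])
E
```

```text
4.45 [477.97827547 261.97454903 247.33857708] [ 1.79910874e+02  4.91510262e-02 -1.65334906e+01] [ 2.75360987e+01  1.45372055e+01  9.01571909e+01 -3.08465259e-02
  7.54029106e+01  1.34077350e+02]
block [ 503.3   27.8  118.    44.1   75.2   81.7 3230. ]
stand [ 478.2  262.2   66.2   55.9   73.4   67.8 1274. ]
blocks [478.  262.1  55.5  22.6  73.2 108.1 752. ]
blockstop [478.4 262.   55.5  22.3  73.7 108.4 611. ]
```

View pics/w3.png

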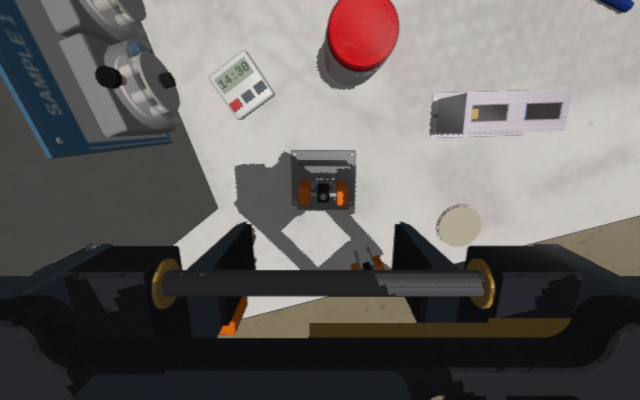

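Request:
send_rows:
  targets:
    - [[0,0,0,0,0,-0.2,-1],[0,0,0,0,0,-0.2,-1],[0,0,0,0,0,-0.2,-1],[0,0,0,0,0,-0.2,-0.5],[0,0,0,0,0,-0.05,-0.3],[0,0,0,0,0,0,-0.2],[0,0,0,0,0,0,-0.1],[0,0,0,0,0,0,-0.1],[0,0,0,0,0,0,-0.1],[0,0,0,0,0,0,-0.1],[0,0,0,0,0,0,-0.1]]
  grip_force: 15

```text
time_s: 5.6
ee_pos: [479.6, 262.9, 80.2]
ee_rot: [-179.8, -0.2, -16.6]
force: [1.1, -0.5, 6.9]
gripper_width: 50.1
gripper_force: 7.6
```

Request:
send_rows:
  targets:
    - [[0,0,0,0,0,0.02,-0.1],[0,0,0,0,0,0.05,-0.1],[0,0,0,0,0,0.1,-0.1],[0,0,0,0,0,0.1,-0.1],[0,0,0,0,0,0.15,-0.1],[0,0,0,0,0,0.15,-0.1],[0,0,0,0,0,0.15,-0.1],[0,0,0,0,0,0,-0.1],[0,0,0,0,0,0,-0.1]]

```text
time_s: 6.5
ee_pos: [477.7, 261.9, 222.2]
ee_rot: [-180.0, -0.0, -16.6]
force: [0.3, -0.9, -1.5]
gripper_width: 50.3
gripper_force: 5.6
```

```bash
python3 - <<'E'
from h import *
s=env.state(); print(s['time_s'],s['ee_pos'],s['ee_rot'],s['force'],s['gripper_width'],s['gripper_force'])
rgb,d,P=cloud('wrist'); save('w4.png',rgb); np.save('w4.npy',P)
print('stand',rect(P,64,74,(478,262),50)[0]);print('block',rect(P,79,90,(503,28),75)[0])
R=Ro.from_euler('xyz',s['ee_rot'],degrees=True).as_matrix()
T=(P-np.array(s['ee_pos']))@R
m=(np.abs(T[...,1])<25)&(np.abs(T[...,0])<40)&(T[...,2]>2)&(T[...,2]<85)
q=T[m]; print(len(q),np.percentile(q,[0,2,50,98,100],axis=0).round(1))
for z in range(0,85,8):
    k=q[(q[:,2]>=z)&(q[:,2]<z+8)]
    for sg in (-1,1):
        kk=k[k[:,1]*sg>0]
        if len(kk): print(z,sg,len(kk),np.percentile(kk,[2,98],axis=0)[:,:2].round(1).tolist())
E
```

```text
6.5 [477.74831857 261.86093492 222.24688594] [-1.79989256e+02 -2.05658182e-02 -1.66194290e+01] [ 0.29882856 -0.91917857 -1.46689892] 50.34374570610657 5.599861219525337
stand [ 478.2  262.1   65.9   56.    73.2   67.7 2081. ]
block [ 503.3   27.8  118.3   44.1   75.2   81.7 3799. ]
755 [[ -6.5 -24.9   2. ]
 [ -5.1 -22.6   2.4]
 [  3.4  -0.6  18.4]
 [  9.7  21.9  71.7]
 [ 10.   24.1  75.3]]
0 -1 134 [[-1.8, -24.1], [9.8, -1.2]]
0 1 131 [[-1.7, 0.7], [9.7, 23.6]]
8 -1 50 [[-2.9, -24.0], [9.7, -9.5]]
8 1 50 [[-2.8, 9.0], [9.7, 23.6]]
16 -1 20 [[2.9, -12.9], [3.8, -9.8]]
16 1 21 [[3.0, 9.2], [3.8, 12.3]]
24 -1 33 [[-4.8, -13.2], [3.7, -9.5]]
24 1 34 [[-5.4, 9.0], [3.8, 12.8]]
32 -1 17 [[2.9, -12.9], [3.7, -9.7]]
32 1 15 [[2.9, 9.2], [4.0, 12.4]]
40 -1 29 [[-4.8, -13.3], [4.0, -9.4]]
40 1 21 [[-5.0, 9.1], [3.8, 12.8]]
48 -1 16 [[2.9, -13.1], [3.9, -9.6]]
48 1 24 [[-3.5, 9.1], [3.7, 12.5]]
56 -1 60 [[-6.3, -12.7], [3.7, -6.7]]
56 1 60 [[-6.1, 6.1], [3.7, 12.6]]
64 -1 15 [[2.7, -13.1], [3.8, -8.8]]
64 1 13 [[3.0, 9.7], [3.6, 12.5]]
72 -1 5 [[3.1, -13.2], [3.5, -9.8]]
72 1 7 [[0.9, 9.1], [3.6, 12.6]]
```

View pics/w4.png

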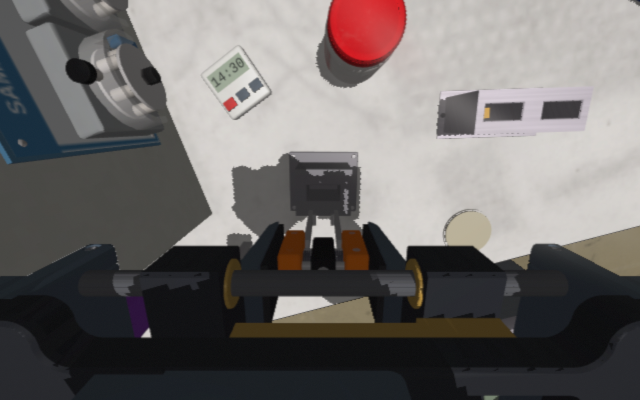

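Request:
send_rows:
  targets:
    - [[0,0,0.004,-0.028,-0.192,0,-0.1],[0,0,0.004,-0.028,-0.192,0,-0.1],[0,0,0.004,-0.028,-0.192,0,-0.1],[0,0,0.004,-0.028,-0.192,0,-0.1],[0,0,0.004,-0.028,-0.192,0,-0.1],[0,0,0,0,0,0,-0.1],[0,0,0,0,0,0,-0.1]]

```text
time_s: 7.25
ee_pos: [449.2, 69.5, 220.7]
ee_rot: [180.0, 0.2, -14.9]
force: [0.2, -0.4, -1.1]
gripper_width: 50.3
gripper_force: 5.6
```

```bash
python3 - <<'E'
from h import *
s=env.state(); print(s['time_s'],s['ee_pos'],s['ee_rot'],s['force'],s['gripper_width'],s['gripper_force'])
rgb,d,P=cloud('wrist'); np.save('w5.npy',P)
print('block',rect(P,79,90,(503,28),75)[0],rect(P,80.5,84,(503,28),75)[0])
ax=np.array([.2554,.9668]);bx=np.array([.9668,-.2554]);c=np.array([503.1,27.8])
B=np.stack([(P[...,:2]-c)@bx,(P[...,:2]-c)@ax,P[...,2]],-1)
m=(np.abs(B[...,0])<7)&(np.abs(B[...,1]-30)<18)&(B[...,2]>40)&(B[...,2]<50)
for sg in (1,-1):
  m=(np.abs(B[...,0])<9.5)&(np.abs(B[...,1]-30*sg)<19)&(B[...,2]>43)&(B[...,2]<50)
  q=B[m].astype(np.float32); print('head',sg,len(q),np.median(q,0),cv2.minAreaRect(q[:,:2].copy()))
# top-surface extents inside block, in block frame
top=(B[...,2]>80)&(B[...,2]<84)&(np.abs(B[...,0])<30)&(np.abs(B[...,1])<62)
q=B[top]; print('ext',np.percentile(q[:,:2],[0.5,99.5],axis=0))
mid=q[np.abs(q[:,1]-30)<12]; 
print('pocket x edges',mid[mid[:,0]<0][:,0].max(),mid[mid[:,0]>0][:,0].min())
mid=q[np.abs(q[:,0])<5]; y=np.sort(mid[:,1]); g=np.diff(y); i=np.argsort(g)[-2:]; print('y gaps',[(y[k],y[k+1]) for k in i])
R=Ro.from_euler('xyz',s['ee_rot'],degrees=True).as_matrix()
T=(P-np.array(s['ee_pos']))@R
m=(np.abs(T[...,1])<16)&(np.abs(T[...,0])<12)&(T[...,2]>24)&(T[...,2]<85); q=T[m]
print('jaws',np.percentile(q,[0,2,50,98,100],axis=0).round(1), np.percentile(q[q[:,1]<0][:,1],[3,97]),np.percentile(q[q[:,1]>0][:,1],[3,97]))
x=cv2.resize(rgb[60:260,200:460],(780,600),interpolation=cv2.INTER_CUBIC); save('w5.png',x)
E
```

```text
7.25 [449.15783637  69.51339055 220.74916922] [ 1.79966873e+02  1.52168307e-01 -1.49451715e+01] [ 0.24446455 -0.36448247 -1.05050985] 50.33917406959421 5.600045397877693
block [ 502.9   28.   116.    43.5   75.1   81.7 3438. ] [ 502.9   28.   116.    43.5   75.1   81.8 3265. ]
head 1 134 [-1.4593136 30.806507  45.52589  ] ((-1.5472488403320312, 30.310169219970703), (14.007939338684082, 36.978633880615234), 0.03051520325243473)
head -1 138 [ -1.5697746 -29.566765   45.877632 ] ((-1.604358196258545, -31.941316604614258), (13.879231452941895, 33.13252258300781), 0.05004001408815384)
ext [[-21.92440918 -57.41262979]
 [ 21.55439047  57.57409873]]
pocket x edges -8.951070891467191 9.482683156474819
y gaps [(np.float64(-48.89404385791043), np.float64(-10.014189279432351)), (np.float64(10.363881475571), np.float64(50.43853971413908))]
jaws [[ -6.4 -13.3  24. ]
 [ -5.8 -13.1  25. ]
 [  3.2   6.1  52.7]
 [  3.8  12.7  73.5]
 [  4.1  12.9  76.6]] [-13.14045159  -6.73264368] [ 6.14270998 12.73035662]
```

View pics/w5.png

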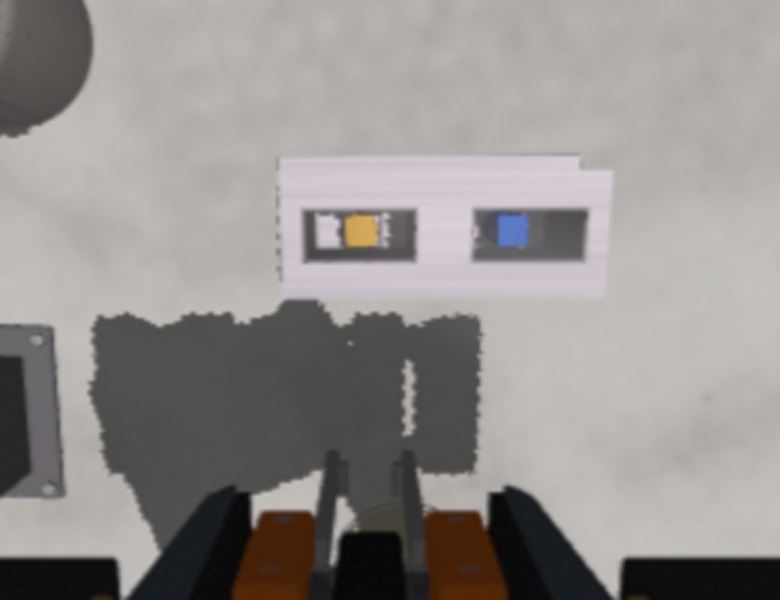

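Request:
send_rows:
  targets:
    - [[0,0,0,0.105,-0.0213,-0.077,-0.1],[0,0,0,0.105,-0.0213,-0.077,-0.1],[0,0,0,0.105,-0.0213,-0.077,-0.1],[0,0,0,0,0,0,-0.1],[0,0,0,0,0,0,-0.1],[0,0,0,0,0,0,-0.1],[0,0,0,0,0,0,-0.1]]

```text
time_s: 8.0
ee_pos: [512.7, 57.8, 176.5]
ee_rot: [-180.0, -0.0, -14.8]
force: [-0.2, 0.0, -0.1]
gripper_width: 50.1
gripper_force: 5.6
```

```bash
python3 - <<'E'
from h import *
s=env.state(); print(s['time_s'],s['ee_pos'],s['ee_rot'],s['force'],s['gripper_width'],s['gripper_force'])
rgb,d,P=cloud('wrist'); 
R=Ro.from_euler('xyz',s['ee_rot'],degrees=True).as_matrix()
T=(P-np.array(s['ee_pos']))@R
m=(np.abs(T[...,1])<16)&(np.abs(T[...,0])<12)&(T[...,2]>24)&(T[...,2]<85); q=T[m]
print('jaws',np.percentile(q,[0,2,50,98,100],axis=0).round(1))
print('block',rect(P,79,90,(503,28),75)[0])
m=(P[...,2]>78)&(P[...,2]<84)
t=T[m]; print('topz tool',np.median(t[:,2]))
for sgn in (-1,1):
    k=t[(np.abs(t[:,1])<14)&(t[:,0]*sgn>0)]
    if len(k): print('pocket x edge',sgn,np.abs(k[:,0]).min())
k=t[np.abs(t[:,0]-6)<3]
if len(k):
  y=np.sort(k[:,1]); g=np.diff(y); i=np.argsort(g)[-3:]; print([(y[j],y[j+1]) for j in i])
x=cv2.resize(rgb[110:270,240:440],(750,600),interpolation=cv2.INTER_CUBIC); save('w6.png',x)
E
```

```text
8.0 [512.6519211   57.81613917 176.47375828] [-1.79979293e+02 -4.46557074e-02 -1.47738085e+01] [-0.21248848  0.03241144 -0.08267529] 50.0515710933789 5.599989965558052
jaws [[ -6.5 -13.4  24.2]
 [ -5.8 -13.1  25. ]
 [  3.2  -6.7  52.7]
 [  3.8  12.6  74.4]
 [  4.2  12.9  75.7]]
block [ 503.2   27.8  116.6   44.7   75.1   81.7 3622. ]
topz tool 94.7824465653346
pocket x edge -1 9.892211604244407
pocket x edge 1 6.664864371499966
[(np.float64(50.21884361883101), np.float64(51.20492496159808)), (np.float64(48.2742168618486), np.float64(49.26785732402338)), (np.float64(55.002306219406556), np.float64(56.03969752419368))]
```

View pics/w6.png

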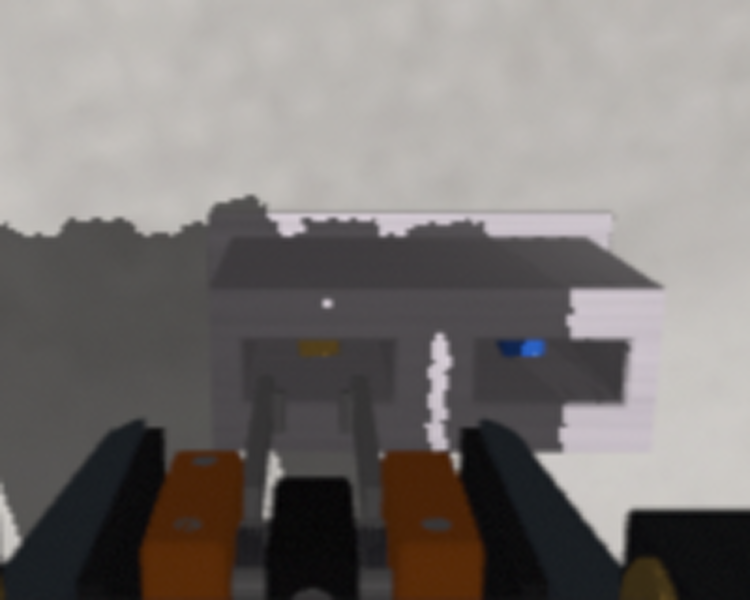

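Request:
send_rows:
  targets:
    - [[0,0,0,-0.002,-0.005,0,-0.1],[0,0,0,0,0,-0.05,-0.1],[0,0,0,0,0,-0.05,-0.1],[0,0,0,0,0,-0.04,-0.1],[0,0,0,0,0,0,-0.1],[0,0,0,0,0,0,-0.1]]

```text
time_s: 8.65
ee_pos: [512.5, 56.2, 147.3]
ee_rot: [180.0, 0.0, -14.8]
force: [0.4, 0.4, -0.5]
gripper_width: 50.4
gripper_force: 5.6
```

Request:
send_rows:
  targets:
    - [[0,0,0,0,0,-0.04,-0.1],[0,0,0,0,0,-0.04,-0.1],[0,0,0,0,0,-0.03,-0.1],[0,0,0,0,0,0,-0.1],[0,0,0,0,0,0,-0.1]]

```text
time_s: 9.15
ee_pos: [512.6, 56.2, 125.6]
ee_rot: [180.0, 0.0, -14.8]
force: [0.0, -0.4, -1.1]
gripper_width: 50.3
gripper_force: 5.6
```

```bash
python3 - <<'E'
from h import *
s=env.state(); print(s['time_s'],s['ee_pos'],s['ee_rot'],s['force'])
rgb,d,P=cloud('wrist')
x=cv2.resize(rgb[110:270,240:440],(750,600),interpolation=cv2.INTER_CUBIC); save('w7.png',x)
E
```

```text
9.15 [512.55674164  56.20579091 125.59165899] [ 1.79987028e+02  1.88011534e-02 -1.48226208e+01] [ 0.02627678 -0.44522652 -1.1122558 ]
```

View pics/w7.png

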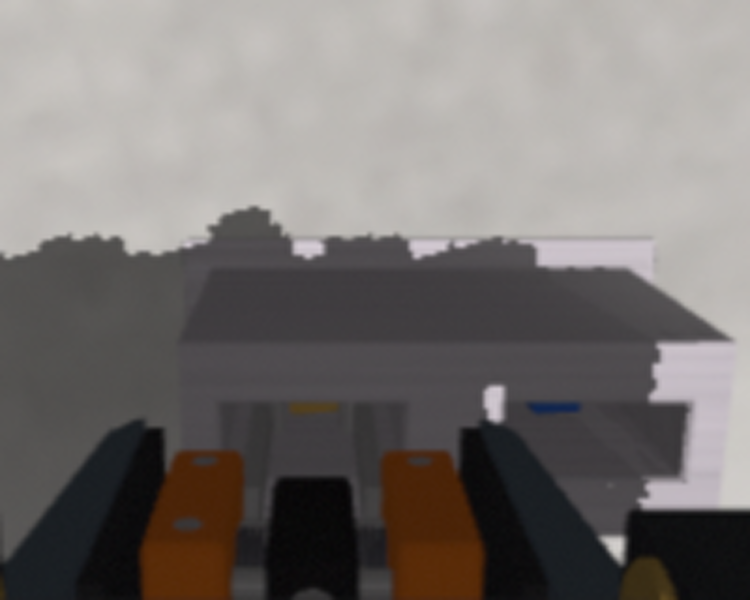

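Request:
send_rows:
  targets:
    - [[0,0,0,0,0,-0.02,-0.1],[0,0,0,0,0,-0.02,-0.1],[0,0,0,0,0,-0.01,-0.1],[0,0,0,0,0,0,-0.05],[0,0,0,0,0,0,-0.015],[0,0,0,0,0,0,-0.015],[0,0,0,0,0,0,-0.015]]

```text
time_s: 9.9
ee_pos: [512.7, 56.2, 115.9]
ee_rot: [-180.0, -0.0, -14.8]
force: [1.1, -0.8, -1.2]
gripper_width: 46.6
gripper_force: 7.3
```

Request:
send_rows:
  targets:
    - [[0,0,0,0,0,-0.005,-0.015],[0,0,0,0,0,-0.005,-0.015],[0,0,0,0,0,-0.005,-0.015],[0,0,0,0,0,0,-0.015],[0,0,0,0,0,0,-0.015]]

```text
time_s: 10.4
ee_pos: [512.6, 56.2, 112.7]
ee_rot: [180.0, 0.0, -14.8]
force: [0.3, -0.2, -1.4]
gripper_width: 46.2
gripper_force: 7.3
```

Request:
send_rows:
  targets:
    - [[0,0,0,0,0,-0.005,-0.015],[0,0,0,0,0,-0.005,-0.015],[0,0,0,0,0,0,-0.015],[0,0,0,0,0,0,-0.015]]

```text
time_s: 10.8
ee_pos: [512.9, 56.3, 111.2]
ee_rot: [-180.0, -0.0, -14.8]
force: [0.4, 0.6, 3.3]
gripper_width: 46.4
gripper_force: 7.4
```

Request:
send_rows:
  targets:
    - [[0,0,0,0,0,0.01,-0.015],[0,0,0,0,0,0,0.02],[0,0,0,0,0,0,0.1],[0,0,0,0,0,0,0.2],[0,0,0,0,0,0,0.2],[0,0,0,0,0,0,0.2]]
  grip_force: 25

```text
time_s: 11.4
ee_pos: [512.5, 56.2, 112.7]
ee_rot: [180.0, 0.0, -14.8]
force: [-0.4, -0.1, -0.6]
gripper_width: 42.6
gripper_force: 25.0
```

Request:
send_rows:
  targets:
    - [[0,0,0,0,0,0.02,0.2],[0,0,0,0,0,0.05,0.2],[0,0,0,0,0,0.05,0.2],[0,0,0,0,0,0.08,0.2],[0,0,0,0,0,0.1,0.2],[0,0,0,0,0,0.1,0.2],[0,0,0,0,0,0.1,0.2],[0,0,0,0,0,0.05,0.2],[0,0,0,0,0,0,0.2],[0,0,0,0,0,0,0.2],[0,0,0,0,0,0,0.2]]

```text
time_s: 12.5
ee_pos: [511.9, 56.2, 221.7]
ee_rot: [180.0, 0.1, -14.8]
force: [0.8, 0.4, -1.3]
gripper_width: 42.7
gripper_force: 25.0
```

```bash
python3 - <<'E'
from h import *
s=env.state(); print(s['time_s'],s['ee_pos'],s['ee_rot'],s['force'],s['gripper_width'])
rgb,d,P=cloud('wrist'); np.save('w8.npy',P); np.save('w8rgb.npy',rgb)
R=Ro.from_euler('xyz',s['ee_rot'],degrees=True).as_matrix()
T=(P-np.array(s['ee_pos']))@R
hsv=cv2.cvtColor(rgb,cv2.COLOR_RGB2HSV)
m=(np.abs(T[...,1])<12)&(np.abs(T[...,0])<14)&(T[...,2]>60)&(T[...,2]<116)
q=T[m]
for z in range(60,116,5):
    k=q[(q[:,2]>=z)&(q[:,2]<z+5)]
    if len(k): print(z,len(k),np.percentile(k,[3,97],axis=0)[:,:2].round(1).tolist())
x=cv2.resize(rgb[80:240,240:440],(750,600),interpolation=cv2.INTER_CUBIC); save('w8.png',x)
print('port',rect(P,44,54,(453.7,-240.3),40)[0])
E
```

```text
12.5 [511.87905812  56.16076967 221.71991571] [ 1.79953263e+02  1.22193261e-01 -1.48271599e+01] [ 0.83509168  0.36569772 -1.27129996] 42.67791559994597
60 99 [[-6.2, -7.7], [3.7, 7.9]]
65 131 [[-7.1, -7.9], [4.3, 7.2]]
70 33 [[3.2, -8.8], [4.6, 8.2]]
75 31 [[3.2, -8.1], [5.0, 6.7]]
80 20 [[2.1, -5.9], [5.5, 5.2]]
85 14 [[1.6, -5.7], [5.2, 5.1]]
90 20 [[2.2, -5.6], [5.5, 5.4]]
95 17 [[0.1, -6.7], [5.4, 5.5]]
100 17 [[0.5, -6.4], [5.1, 5.6]]
105 14 [[1.3, -5.5], [5.3, 5.8]]
port [ 453.9 -240.8   52.7   50.5   83.6   47.7 1666. ]
```

View pics/w8.png

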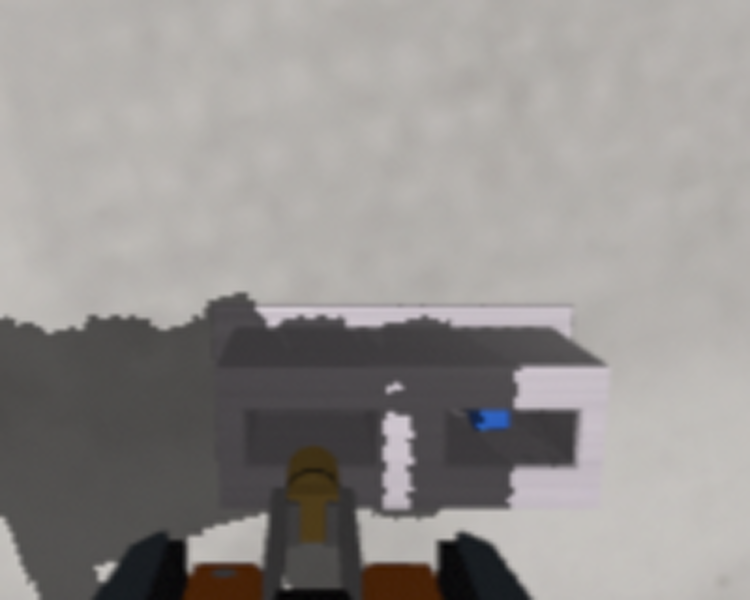

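Request:
send_rows:
  targets:
    - [[0,0,0,-0.087,-0.1986,0,0.2],[0,0,0,-0.087,-0.1986,0,0.2],[0,0,0,-0.087,-0.1986,0,0.2],[0,0,0,-0.087,-0.1986,0,0.2],[0,0,0,-0.087,-0.1986,0,0.2],[0,0,0,-0.087,-0.1986,0,0.2],[0,0,0,-0.087,-0.1986,0,0.2],[0,0,0,0,0,0,0.2],[0,0,0,0,0,0,0.2],[0,0,0,0,0,0,0.2]]

```text
time_s: 13.55
ee_pos: [390.9, -221.0, 222.4]
ee_rot: [-180.0, 0.1, -14.8]
force: [0.2, -0.6, -0.8]
gripper_width: 42.3
gripper_force: 25.0
```

```bash
cat > m.py <<'E'
from h import *
def fitcirc(q):
    A=np.c_[2*q,np.ones(len(q))]; r=np.linalg.lstsq(A,(q**2).sum(1),rcond=None)[0]
    return r[:2],np.sqrt(r[2]+r[0]**2+r[1]**2)
s=env.state(); print(s['time_s'],s['ee_pos'],s['ee_rot'],s['force'],s['gripper_width'])
rgb,d,P=cloud('wrist'); np.save('w9.npy',P)
R=Ro.from_euler('xyz',s['ee_rot'],degrees=True).as_matrix()
T=(P-np.array(s['ee_pos']))@R
m=(np.abs(T[...,1])<12)&(np.abs(T[...,0]+1.6)<9)&(T[...,2]>76)&(T[...,2]<116); q=T[m]
k=q[(q[:,2]>80)&(q[:,2]<100)]
print('plug',np.percentile(q,[2,50,98],axis=0).round(1), fitcirc(k[:,:2]))
print('port',rect(P,46,49.5,(453.7,-240.4),45)[0])
c=(453.7,-240.4)
h=(P[...,2]<44)&(P[...,2]>20)&(np.hypot(P[...,0]-c[0],P[...,1]-c[1])<12); q=P[h]
print('bore pts',len(q),np.percentile(q,[2,50,98],axis=0).round(1).tolist())
# bore rim: top points adjacent to hole
top=(P[...,2]>46)&(P[...,2]<49.5)
near=cv2.dilate(h.astype(np.uint8),np.ones((3,3)))>0
r=P[near&top]; 
if len(r)>6: print('rim',len(r),fitcirc(r[:,:2]))
red=(rgb[...,0]>150)&(rgb[...,1]<80)&(rgb[...,2]<80)&(np.hypot(P[...,0]-c[0],P[...,1]-c[1])<12)
print('red',red.sum(),np.median(P[red],0), P[red].min(0),P[red].max(0))
E
python3 m.py
```

```text
13.55 [ 390.91401214 -221.01390069  222.35132616] [-1.79958794e+02  5.06387915e-02 -1.47880472e+01] [ 0.1789862  -0.59538148 -0.76169938] 42.299009563648404
plug [[ 4.000e-01 -6.600e+00  7.760e+01]
 [ 4.400e+00  1.000e-01  9.170e+01]
 [ 5.500e+00  6.000e+00  1.086e+02]] (array([-1.56620446, -0.15495873]), np.float64(6.822757664433368))
port [ 453.8 -240.5   50.    50.    84.    47.7 1658. ]
bore pts 118 [[445.9, -247.6, 24.2], [453.0, -240.5, 33.9], [459.5, -233.2, 41.4]]
rim 34 (array([ 453.68018268, -240.5711841 ]), np.float64(8.785048885071234))
red 39 [ 451.2974461  -238.72942906   33.82539736] [ 447.48482836 -246.44672929   32.66924262] [ 455.67158973 -234.57089878   36.48809396]
```

Request:
send_rows:
  targets:
    - [[0,0,0,0.107,-0.0334,0,0.2],[0,0,0,0.107,-0.0334,-0.08,0.2],[0,0,0,0.107,-0.0334,-0.08,0.2],[0,0,0,0,0,-0.06,0.2],[0,0,0,0,0,0,0.2],[0,0,0,0,0,0,0.2],[0,0,0,0,0,0,0.2]]

```text
time_s: 14.3
ee_pos: [454.8, -241.5, 179.7]
ee_rot: [180.0, -0.1, -14.8]
force: [0.3, -0.1, -0.7]
gripper_width: 42.3
gripper_force: 25.0
```

```bash
python3 m.py
```

```text
14.3 [ 454.84014845 -241.51455925  179.65580324] [ 1.79976366e+02 -6.30103456e-02 -1.48000108e+01] [ 0.30670815 -0.06333852 -0.68751163] 42.28938187864124
plug [[ 4.000e-01 -6.600e+00  7.700e+01]
 [ 4.500e+00  1.000e-01  9.200e+01]
 [ 5.400e+00  6.000e+00  1.089e+02]] (array([-1.60168299, -0.13896615]), np.float64(6.823786224298616))
port [ 453.9 -240.5   50.    50.3   84.    47.7 1517. ]
bore pts 93 [[447.8, -247.5, 25.5], [453.4, -240.6, 33.9], [458.3, -232.4, 40.8]]
rim 36 (array([ 454.10344461, -240.5650498 ]), np.float64(8.822530615506581))
  return _methods._mean(a, axis=axis, dtype=dtype,
  ret = um.true_divide(
Traceback (most recent call last):
  File "m.py", line 22, in <module>
    print('red',red.sum(),np.median(P[red],0), P[red].min(0),P[red].max(0))
                                               ~~~~~~~~~~^^^
ValueError: zero-size array to reduction operation minimum which has no identity
```

Request:
send_rows:
  targets:
    - [[0,0,0,0.0025,0.002,0,0.2],[0,0,0,0,0,-0.04,0.2],[0,0,0,0,0,-0.04,0.2],[0,0,0,0,0,-0.01,0.2],[0,0,0,0,0,-0.01,0.2],[0,0,0,0,0,-0.01,0.2],[0,0,0,0,0,0,0.2],[0,0,0,0,0,0,0.2]]

```text
time_s: 15.15
ee_pos: [455.6, -241.5, 156.9]
ee_rot: [180.0, -0.0, -14.8]
force: [0.4, -1.1, -0.7]
gripper_width: 42.1
gripper_force: 25.0
```

Foot about 2 mm into the bore, no force. Continue slowly.

Request:
send_rows:
  targets:
    - [[0,0,0,0,0.001,-0.005,0.2],[0,0,0,0,0,-0.005,0.2],[0,0,0,0,0,-0.005,0.2],[0,0,0,0,0,-0.005,0.2],[0,0,0,0,0,-0.005,0.2],[0,0,0,0,0,-0.005,0.2],[0,0,0,0,0,0,0.2],[0,0,0,0,0,0,0.2]]

```text
time_s: 15.95
ee_pos: [455.5, -241.3, 150.8]
ee_rot: [180.0, 0.0, -14.8]
force: [-0.4, -0.0, -1.1]
gripper_width: 42.2
gripper_force: 25.0
```

Request:
send_rows:
  targets:
    - [[0,0,0,0,0,-0.005,0.2],[0,0,0,0,0,-0.005,0.2],[0,0,0,0,0,-0.005,0.2],[0,0,0,0,0,-0.005,0.2],[0,0,0,0,0,0,0.2],[0,0,0,0,0,0,0.2]]

```text
time_s: 16.55
ee_pos: [455.5, -241.3, 146.7]
ee_rot: [180.0, 0.0, -14.8]
force: [-0.3, 0.1, -1.8]
gripper_width: 42.6
gripper_force: 25.0
```

Request:
send_rows:
  targets:
    - [[0,0,0,0,0,-0.004,0.2],[0,0,0,0,0,-0.004,0.2],[0,0,0,0,0,0,0.2],[0,0,0,0,0,0,0.2]]

```text
time_s: 16.95
ee_pos: [455.5, -241.2, 145.1]
ee_rot: [180.0, 0.0, -14.8]
force: [-0.3, -0.2, -1.7]
gripper_width: 42.7
gripper_force: 25.0
```

Request:
send_rows:
  targets:
    - [[0,0,0,0,0,-0.004,0.2],[0,0,0,0,0,0,0.2],[0,0,0,0,0,0,0.2]]

```text
time_s: 17.25
ee_pos: [455.7, -241.3, 144.7]
ee_rot: [180.0, -0.0, -14.8]
force: [-0.5, -0.4, 0.9]
gripper_width: 42.1
gripper_force: 25.0
```

Request:
send_rows:
  targets:
    - [[0,0,0,0,0,-0.004,0.2],[0,0,0,0,0,0,0.2],[0,0,0,0,0,0,0.2]]

```text
time_s: 17.55
ee_pos: [455.8, -241.4, 144.2]
ee_rot: [180.0, -0.1, -14.8]
force: [-0.5, 1.1, 5.1]
gripper_width: 42.3
gripper_force: 25.0
```

```bash
python3 -c "
from h import *
for i in range(3):
    s=env.state(); print(s['time_s'],s['ee_pos'],s['force']); optics.grab_frame('top')"
```

```text
17.55 [ 455.81307457 -241.38670188  144.16888948] [-0.50255713  1.09462183  5.13388539]
17.6 [ 455.80726652 -241.37823353  144.12816362] [-1.26495803  1.28564267  5.32209096]
17.65 [ 455.82920023 -241.39887495  144.13381953] [-0.80138095  0.71232463  5.05540964]
```

Request:
send_rows:
  targets:
    - [[0,0,0,0,0,0,0.2],[0,0,0,0,0,0,0.2],[0,0,0,0,0,0,0.2],[0,0,0,0,0,0,0.2],[0,0,0,0,0,0,0.2],[0,0,0,0,0,0,0.2],[0,0,0,0,0,0,0.2],[0,0,0,0,0,0,0.2]]

```text
time_s: 18.5
ee_pos: [455.8, -241.4, 144.1]
ee_rot: [180.0, -0.1, -14.8]
force: [-0.6, 0.0, 4.9]
gripper_width: 42.5
gripper_force: 25.0
```

```bash
python3 -c "
from h import *
for i in range(2):
    s=env.state(); print(s['time_s'],s['ee_pos'],s['force']); optics.grab_frame('top')"
```

```text
18.5 [ 455.81974721 -241.39158661  144.12295068] [-0.64858901  0.02058084  4.90625068]
18.55 [ 455.83087917 -241.41800827  144.13603822] [-0.29167673 -0.04663661  5.07485932]
```

Request:
send_rows:
  targets:
    - [[0,0,0,0,0,0.004,0.2],[0,0,0,0,0,0.003,0.05],[0,0,0,0,0,0,-0.05],[0,0,0,0,0,0,-0.12],[0,0,0,0,0,0,-0.12],[0,0,0,0,0,0,-0.12],[0,0,0,0,0,0,-0.12],[0,0,0,0,0,0.01,-0.12],[0,0,0,0,0,0.02,-0.12],[0,0,0,0,0,0.02,-0.12],[0,0,0,0,0,0,-0.12]]

```text
time_s: 19.7
ee_pos: [456.0, -241.5, 155.8]
ee_rot: [180.0, -0.1, -14.8]
force: [0.3, 0.0, -0.9]
gripper_width: 51.3
gripper_force: 5.2
```

Request:
send_rows:
  targets:
    - [[0,0,0,0,0,0.05,-0.12],[0,0,0,0,0,0.1,-0.12],[0,0,0,0,0,0.15,-0.12],[0,0,0,-0.1,0,0.1,-0.12],[0,0,0,-0.2,0,0,-0.12],[0,0,0,0,0,0,-0.12],[0,0,0,0,0,0,-0.12]]

```text
time_s: 20.4
ee_pos: [395.3, -241.4, 235.8]
ee_rot: [180.0, -0.1, -14.9]
force: [0.9, 0.1, -0.6]
gripper_width: 51.3
gripper_force: 5.2
```

```bash
python3 - <<'E'
from h import *
s=env.state(); print(s['time_s'],s['ee_pos'],s['ee_rot'],s['force'],s['gripper_width'])
rgb,d,P=cloud('wrist')
q=P[(P[...,2]>54)&(P[...,2]<90)&(np.hypot(P[...,0]-454,P[...,1]+240.5)<20)]
print(len(q),np.percentile(q,[2,50,98],axis=0).round(1).tolist() if len(q) else '')
R=Ro.from_euler('xyz',s['ee_rot'],degrees=True).as_matrix()
T=(P-np.array(s['ee_pos']))@R
m=(np.abs(T[...,1])<16)&(np.abs(T[...,0])<12)&(T[...,2]>24)&(T[...,2]<85); q=T[m]
print('jaws',np.percentile(q,[0,2,50,98,100],axis=0).round(1))
save('w9.png',rgb[60:260,180:480])
E
```

```text
20.4 [ 395.26678115 -241.35515408  235.81318982] [ 1.79976948e+02 -9.65745257e-02 -1.48803468e+01] [ 0.88624146  0.10418493 -0.62376878] 51.28020779040251
131 [[448.7, -247.5, 60.9], [454.7, -241.6, 77.8], [460.7, -234.9, 78.9]]
jaws [[ -6.5 -13.9  24. ]
 [ -5.8 -13.5  24.5]
 [  3.2   7.   54.5]
 [  3.8  13.2  73.8]
 [  3.9  13.5  75.5]]
```

View pics/w9.png

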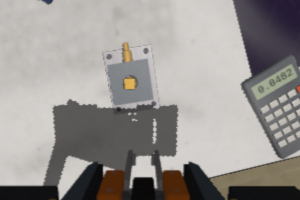

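Request:
send_rows:
  targets:
    - [[0,0,-0.0016,0.0382,0.2287,0,-0.12],[0,0,-0.0016,0.0382,0.2287,0,-0.12],[0,0,-0.0016,0.0382,0.2287,0,-0.12],[0,0,-0.0016,0.0382,0.2287,0,-0.12],[0,0,-0.0016,0.0382,0.2287,0,-0.12],[0,0,-0.0016,0.0382,0.2287,0,-0.12],[0,0,-0.0016,0.0382,0.2287,0,-0.12],[0,0,-0.0016,0.0382,0.2287,0,-0.12],[0,0,-0.0016,0.0382,0.2287,0,-0.12],[0,0,-0.0016,0.0382,0.2287,0,-0.12],[0,0,-0.0016,0.0382,0.2287,0,-0.12],[0,0,0,0,0,0,-0.12]]

```text
time_s: 21.65
ee_pos: [480.7, 268.0, 234.0]
ee_rot: [-179.9, 0.0, -16.1]
force: [0.6, -0.7, -0.9]
gripper_width: 50.7
gripper_force: 5.2
```

Request:
send_rows:
  targets:
    - [[0,0,0,0,0,-0.1,-0.12],[0,0,0,0,0,-0.1,-0.12],[0,0,0,0,0,-0.1,-0.12],[0,0,0,0,0,0,-0.12],[0,0,0,0,0,0,-0.12],[0,0,0,0,0,0,-0.12]]

```text
time_s: 22.25
ee_pos: [480.5, 262.2, 176.1]
ee_rot: [-179.9, -0.1, -16.4]
force: [-0.6, 0.1, -0.9]
gripper_width: 51.2
gripper_force: 5.2
```

```bash
python3 - <<'E'
from h import *
s=env.state(); print(s['time_s'],s['ee_pos'],s['ee_rot'],s['force'],s['gripper_width'])
rgb,d,P=cloud('wrist')
print('stand',rect(P,66,70,(478,262),50)[0])
R=Ro.from_euler('xyz',s['ee_rot'],degrees=True).as_matrix()
T=(P-np.array(s['ee_pos']))@R
m=(np.abs(T[...,1])<16)&(np.abs(T[...,0])<12)&(T[...,2]>24)&(T[...,2]<78); q=T[m]
print('jaws',np.percentile(q,[0,2,50,98,100],axis=0).round(1))
E
```

```text
22.25 [480.46506327 262.2157238  176.13943806] [-1.79917113e+02 -9.42434438e-02 -1.64128956e+01] [-0.60306106  0.13153229 -0.91422618] 51.20921414232759
stand [ 478.2  262.1   66.    56.    73.    67.7 2416. ]
jaws [[ -6.7 -14.   24.2]
 [ -5.7 -13.5  25.1]
 [  3.2   7.   53.6]
 [  3.8  13.1  74.1]
 [  4.   13.4  75.9]]
```

Request:
send_rows:
  targets:
    - [[0,0,0,-0.005,-0.001,0,-0.12],[0,0,0,0,0,-0.05,-0.12],[0,0,0,0,0,-0.1,-0.12],[0,0,0,0,0,-0.1,-0.12],[0,0,0,0,0,-0.1,-0.12],[0,0,0,0,0,-0.05,-0.12],[0,0,0,0,0,-0.03,-0.12],[0,0,0,0,0,-0.03,-0.12],[0,0,0,0,0,-0.015,-0.12],[0,0,0,0,0,0,-0.12],[0,0,0,0,0,0,-0.12]]

```text
time_s: 23.4
ee_pos: [478.9, 261.9, 80.4]
ee_rot: [-180.0, -0.0, -16.4]
force: [0.6, 0.4, -1.3]
gripper_width: 51.2
gripper_force: 5.2
```

Request:
send_rows:
  targets:
    - [[0,0,0,0,0,-0.004,-0.12],[0,0,0,0,0,0,-0.15],[0,0,0,0,0,0,-0.2],[0,0,0,0,0,0,-0.25],[0,0,0,0,0,0,-0.5],[0,0,0,0,0,0,-0.8],[0,0,0,0,0,0,-1],[0,0,0,0,0,0,-1],[0,0,0,0,0,0,-1]]

```text
time_s: 24.3
ee_pos: [478.4, 261.6, 79.0]
ee_rot: [180.0, 0.0, -16.4]
force: [0.4, 0.6, -0.3]
gripper_width: 91.1
gripper_force: 0.0
```

Request:
send_rows:
  targets:
    - [[0,0,0,0,0,0.05,-1],[0,0,0,0,0,0.1,-1],[0,0,0,0,0,0.15,-1],[0,0,0,0,0,0.2,-1],[0,0,0,0,0,0.2,-1],[0,0,0,0,0,0.2,-1],[0,0,0,0,0,0,-1],[0,0,0,0,0,0,-1]]

```text
time_s: 25.1
ee_pos: [478.7, 261.8, 260.5]
ee_rot: [-179.9, -0.1, -16.4]
force: [0.2, 0.4, -1.6]
gripper_width: 91.9
gripper_force: 0.0
```

```bash
python3 - <<'E'
from h import *
s=env.state(); print(s['time_s'],s['ee_pos'],s['ee_rot'],s['force'],s['gripper_width'])
rgb,d,P=cloud('wrist')
print('stand',rect(P,66,70,(478,262),50)[0])
r,q=rect(P,104,125,(478,262),50); print('tongs',r)
# plane tilt of block tops
A=np.c_[q[:,:2]-q[:,:2].mean(0),np.ones(len(q))]; print(np.linalg.lstsq(A,q[:,2],rcond=None)[0], np.percentile(q[:,2],[2,50,98]))
P2=cloud('top')[2]
q=P2[(P2[...,2]>56)&(P2[...,2]<95)&(np.hypot(P2[...,0]-454,P2[...,1]+240)<20)]; print('plug',np.median(q,0),q[:,2].max())
E
```

```text
25.1 [478.69775648 261.75928212 260.53806687] [-1.79904271e+02 -1.07715626e-01 -1.64055526e+01] [ 0.20105151  0.42530972 -1.5627423 ] 91.88309101742821
stand [ 477.9  262.1   65.7   56.1   72.5   67.7 1130. ]
tongs [478.4 263.8  55.4  22.   73.5 108.4 567. ]
[-2.65779449e-02  8.09150077e-03  1.08434852e+02] [105.76102142 108.36895752 112.67266144]
plug [ 455.53707207 -236.79350119   76.89384648] 83.13932592151956
```

```bash
python3 -c "
from workcell import env
print(env.job_done())"
```

```text
the job is handed in; nothing more can be done
None
```

The job is handed in at about 25 s of the 64 s allowed (no verdict came back): by the final camera and depth readings the brass plug stands in the port bore, pressed at about 6 N by the wrist force reading, the tongs hang in their stand, and the arm is clear; I did not re-check the blue plug, pen and jar at the end.

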